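# Check the slide lock of a bench sampler

## Task

Check the slide lock of the white bench sampler with the blue handle: pull its tray out by the handle until it locks, then push the upright red release tab on that tray's front towards the housing and slide the tray fully home. Leave the sampler with the yellow handle alone.

Things in the scene. Friction and masses are not known exactly. Their poses are not given: they have to be found in the camera images.
- blue_sampler: White housing, fixed to the bench, of the sampler to be tested: 140 mm deep (x), 124 wide (y), 75 high; origin under its centre. Its tray comes out of the front along -x and goes home along +x; z up. The slides need 2 to 4 N. Between the two samplers' places a water bath on a jack overhangs the bench from x = 0.56 m on, z = 0.14 m and up: pass in front of it.
- blue_handle (a point): Blue pull handle on that tray's front: an upright blade 12 mm thick along the slide, 50 mm wide across it, from z = 42 to 87 mm; this point is the middle of its top edge; axes as the sampler's. Behind it 34 mm are free before the tray's front panel; 46 mm lie between this point and the housing's front edge when home.
- blue_tab (a point): Upright red release tab on the same front: 64 mm along -y and 33 (tray locked out) to 39 mm along +x from the handle point. 30 mm wide, 6 thick, z = 73 to 119 mm, hinged at its foot; point: top middle of its front (-x) face. Pushed near its top along +x it tips 5 to 8 mm (spring, under 6 N), frees the lock, and pushing on slides the tray home. Pushing handle or panel does not unlock.
- blue_tray (a joint): How far that tray is out, m: 0 home at its stop, 0.092 at the outer stop; at about 0.085 the lock springs up and the tray cannot go back until the tab is pushed. Starts 0 to 20 mm out.
- blue_latch (a joint): Angle of the tab and its latch, rad: about 0 while the latch rides under the housing's roof (tray in or part-way), about -0.115 sprung up with the tray locked out, 0.06 with the tab pushed to its stop.
- yellow_handle (a point): Yellow handle, in the same place, of a second sampler of the same make with a red tab of its own; not to be moved.

How it is judged:
On the way:
1. the blue-handled tray is pulled out and locked (value of joint blue_tray above 0.083 m and value of joint blue_latch below -0.08 rad), for 0.2 s.
At the end, for the whole second after the job is handed in: The blue-handled tray, having been locked out, is home again (within 8 mm of its inner stop) and at rest (value of joint blue_tray below 0.008 m and velocity of joint blue_tray between -0.01 and 0.01 m/s); the robot touches nothing.
It fails at once if the yellow-handled tray is moved by more than 15 mm (distance of yellow_handle from where it was at the start of the episode above 0.015 m).
It also fails if it takes over 40 s, if anything falls off the work surface, if the arm or the gripper's body presses on something with over 40 N, if the wrist force passes 120 N, or if a joint passes its speed limit or range.

## Robot

A 6-joint arm with a two-finger parallel gripper is mounted at the origin on a cart in front of the work surface, level with it; the furniture and walls round the work are solid. World frame = base frame: x ahead of the robot, y to its left, z up, the work surface at z = 0. Lengths are in m, angles in rad, forces in N, time in s.
With the tool pointing down it reaches from about 0.25 to 0.775 m from the base axis. Payload 8.9 kg.
Tool frame: the origin (TCP) lies where the fingers leave the gripper's body, on its centre line; the fingertips stand 73 mm ahead of it and the grasp point (between the pads) lies 54 mm ahead of it (hold_point_z is the distance from the TCP to the grasp point, in m); z points along the fingers, y is the line along which they close (so a half turn about z gives the same grasp; the last joint's range is limited). The gripper opens to 85 mm and grips with 20 to 120 N. Pads are 22 mm wide; open, the fingers measure 114 mm over their backs; the gripper's body (76 mm by 85 mm) begins 54 mm behind the grasp point. The pads swing forward as they close: fully open they stand 13 mm farther back than shut.
Start: joints at [-1.422, 0.291, -0.153, 1.127, 0, 1.431], TCP at [0.149, -0.503, 0.304] pointing down, gripper open.
Joint ranges: [-2.52, 2.52], [-0.91, 1.74], [-1.3, 1.37], [-1.96, 2.02], [-1.52, 1.47], [-3.14, 3.14]. Speed limits (rad/s): [2.22, 2.22, 2.79, 3.14, 3.14, 3.14].

## Interface

Orientations are given as a rotation vector (axis times angle).
In Python, from rig import * gives the robot as it stands. Calls block until the motion is done:
- reach(position, orientation): joint-space move of the TCP to a pose.
- line_to(position, rot=None, speed=0.15, stop_force=None): straight line of the TCP; rot=None keeps the orientation; speed is the mean speed in m/s. With stop_force (N) it stops when the force on the tool has changed by that much, and returns True; else False.
- move_j(angles): joint-space move.
- gripper_to(opening, grasp_force=None): opening from 0.0 (shut) to 1.0 (fully open); grasp_force is the grip in N (None keeps the last); returns when the fingers have stopped.
- dwell(seconds).
- inverse_kinematics(position, orientation): joint angles nearest the present ones, or None.
- grab_frame(name): name is "scene" or "side" or "wrist"; returns a dict with "pixels" (384x512x3 uint8, blue, green, red), "depth" (384x512 float32, m along the optical axis (not along the pixel's ray), 0 where there is no reading), "fx", "fy", "cx", "cy" (pixels), "R" (3x3) and "t" (3): a world point X has camera coordinates R X + t; the wrist camera has in their place "hand_eye" (4x4, takes a point from camera to tool coordinates, whose origin is the TCP and whose axes are the flange's). Camera axes: x right, y down, z forward; pixel columns grow to the right and rows downward; lengths in m; the calibration is good to about 2 mm. A picture is of the moment at which its call begins: read the wrist's pose just before it.
A pose or a line that the arm cannot do raises MotionError and nothing moves.
- finish_job(): hands the job in; it is judged then, once.
Trained networks look in a picture, given as the dict that the camera call returned (one of the last four; its "shot" number tells which), for a name from the list of things; names that differ only in an ending like _2 or _b are one class to them, and where a whole thing is asked for, a point or a joint stands for the part that bears it (a point fixed in the world has none). Each returns a list of dicts, best first, with "confidence" (0 to 1); they miss things now and then, are a little off and sometimes report something else, mostly with a low value. They report only what shows in the picture. A call takes as long as a camera call.
- find_in(picture, label): "bbox" ([left, top, width, height] in pixels, round what is visible of it).
- masks_of(picture, label): "pixels" (384x512 bool, what is visible of it) and "bbox" ([left, top, width, height] in pixels, round what is visible of it).
Readings, each from a call of its own:
- read_clock(): time.
- read_joints(): joint angles.
- read_qd(): joint speeds.
- read_joint_torque(): joint torques, N m.
- read_tcp_pos(): TCP position.
- read_orientation(): TCP orientation.
- read_contact_force(): force on the tool from outside, world axes, zero at the start.
- read_torque(): the same for the moment, N m.
- read_gripper_width(): opening from 0.0 (shut) to 1.0 (fully open).
- read_gripper_force(): force on a finger pad.
Only numpy, scipy, OpenCV 4.12 (cv2) and the standard library are available. Lean on these libraries where they do the work, as an engineer would, in place of code of your own. Each camera call takes 0.05 s, during which the arm holds its last target. There are 200 camera calls.

## Working session

There is one attempt and no reset: what is moved stays moved. The work goes in short steps, each a Python script; the robot and the scene stay as the last script left them, time stands still between calls to the robot, and variables do not carry over. Pictures are saved under pics/ and viewed, at most 10 in all, crops included, and the job is handed in when it is done.

```bash
mkdir -p pics; ls
cat > h.py <<'E'
from rig import *
import numpy as np, cv2
def world(f,m):
    v,u=np.nonzero(m&(f["depth"]>0)); d=f["depth"][v,u]
    c=np.stack([(u-f["cx"])/f["fx"]*d,(v-f["cy"])/f["fy"]*d,d],1)
    return (c-f["t"])@f["R"]
E
python3 - <<'E'
from h import *
print(read_clock())
ims=[]
for n in ["scene","side"]:
    f=grab_frame(n); cv2.imwrite(f"pics/{n}0.png",f["pixels"])
    for l in ["blue_handle","blue_tab","yellow_handle","blue_sampler"]:
        for r in masks_of(f,l)[:3]:
            p=world(f,r["pixels"])
            print(n,l,round(r["confidence"],2),r["bbox"],len(p), np.percentile(p,[2,50,98],axis=0).round(3).tolist() if len(p) else None)
E
```

```text
pics
0.0
scene yellow_handle 0.93 [164.9, 212.1, 39.0, 45.5] 965 [[0.509, 0.238, 0.012], [0.557, 0.305, 0.053], [0.633, 0.355, 0.113]]
scene blue_sampler 0.65 [276.5, 162.6, 51.5, 41.0] 1569 [[0.482, -0.258, 0.007], [0.591, -0.154, 0.061], [0.682, -0.133, 0.078]]
side blue_handle 0.57 [270.3, 142.5, 25.2, 45.4] 483 [[0.483, -0.361, -0.005], [0.526, -0.185, 0.047], [0.552, -0.129, 0.113]]
side blue_tab 0.37 [274.0, 145.1, 10.1, 16.8] 68 [[0.514, -0.325, -0.003], [0.521, -0.221, 0.074], [0.541, -0.204, 0.115]]
side yellow_handle 0.98 [247.9, 252.0, 22.8, 62.7] 500 [[0.512, 0.255, -0.003], [0.556, 0.312, 0.056], [0.57, 0.36, 0.116]]
side blue_sampler 0.88 [259.9, 144.8, 32.7, 44.9] 825 [[0.484, -0.25, -0.0], [0.546, -0.17, 0.055], [0.584, -0.129, 0.108]]
```

Run:
```python
import cv2,numpy as np
a=cv2.imread("pics/scene0.png")[130:280,140:360];b=cv2.imread("pics/side0.png")[110:330,180:330]
cv2.imwrite("pics/a.png",cv2.resize(a,None,fx=3.5,fy=3.5)); cv2.imwrite("pics/b.png",cv2.resize(b,None,fx=2.7,fy=2.7,interpolation=2))
```

```text
(no output)
```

View pics/a.png

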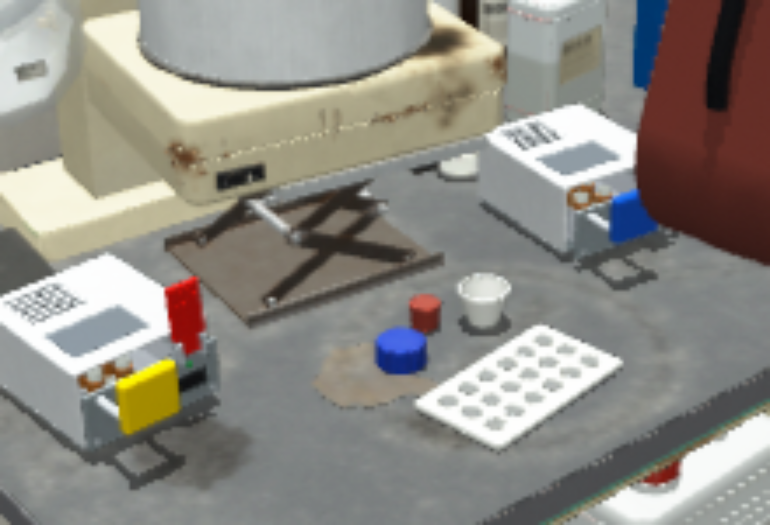

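View pics/b.png

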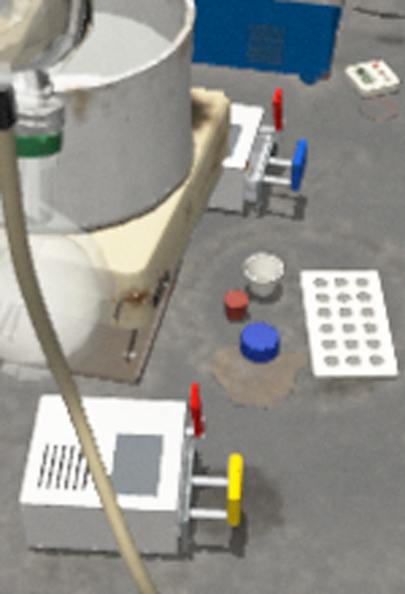

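The scene view shows the blue handle at about px (320,190), partly hidden by the arm. The side view shows the blue handle at about (291,171), the red tab at (283,150) and a clear space in front. Next I'll take a wrist look.

```bash
cat >> h.py <<'E'
from scipy.spatial.transform import Rotation as Ro
def down(yaw): # tool z down, tool y along world (cos yaw, sin yaw)
    y=np.array([np.cos(yaw),np.sin(yaw),0]); z=np.array([0,0,-1.]); x=np.cross(y,z)
    return Ro.from_matrix(np.stack([x,y,z],1)).as_rotvec()
def wworld(m=None):
    p=np.array(read_tcp_pos()); R=Ro.from_rotvec(read_orientation()).as_matrix(); f=grab_frame("wrist")
    d=f["depth"]; v,u=np.mgrid[:384,:512]
    c=np.stack([(u-f["cx"])/f["fx"]*d,(v-f["cy"])/f["fy"]*d,d],-1)
    H=np.array(f["hand_eye"]); w=(c@H[:3,:3].T+H[:3,3])@R.T+p; w[d==0]=np.nan
    return f,w
E
python3 - <<'E'
from h import *
print(read_orientation(), [inverse_kinematics([0.42,-0.19,0.32],down(a)) for a in (0,np.pi)])
f,w=wworld(); print(np.array(f["hand_eye"]).round(3))
q=min([j for j in [inverse_kinematics([0.40,-0.19,0.34],down(a)) for a in (0,np.pi)] if j is not None],key=lambda j:abs(j[5]))
move_j(q); print(read_clock())
f,w=wworld(); cv2.imwrite("pics/w1.png",f["pixels"]); np.save("w1.npy",w)
hsv=cv2.cvtColor(f["pixels"],cv2.COLOR_BGR2HSV)
for n,lo,hi in [("blue",105,128),("red",-1,6)]:
    m=(hsv[...,0]>=lo)&(hsv[...,0]<=hi)&(hsv[...,1]>150)&(w[...,2]>0.03)
    p=w[m]; print(n,m.sum(),np.percentile(p,[2,50,98],axis=0).round(3) if m.sum() else '')
for l in ["blue_handle","blue_tab"]:
    for r in masks_of(f,l)[:2]:
        p=w[r["pixels"]]; print(l,r["confidence"],r["bbox"],np.nanpercentile(p,[2,50,98],axis=0).round(3).tolist())
E
```

```text
[-3.10909440e+00 -4.50525681e-01  4.65259128e-05] [array([-0.58364116,  0.15962333, -0.28130414,  1.12986886,  0.        ,
        0.98715517]), array([-5.83641160e-01,  1.59623332e-01, -2.81304139e-01,  1.12986886e+00,
        4.44089210e-16, -2.15443749e+00])]
[[ 0.001 -0.96  -0.279  0.07 ]
 [ 1.     0.     0.    -0.001]
 [-0.    -0.279  0.96  -0.069]
 [ 0.     0.     0.     1.   ]]
2.0417
blue 932 [[ 0.356 -0.416  0.034]
 [ 0.484 -0.167  0.085]
 [ 0.612 -0.134  0.358]]
red 509 [[ 0.094 -0.237  0.038]
 [ 0.518 -0.223  0.101]
 [ 0.523 -0.053  0.119]]
blue_handle 0.8 [314.1, 121.0, 64.8, 101.9] [[0.481, -0.239, 0.014], [0.524, -0.179, 0.052], [0.565, -0.134, 0.117]]
blue_tab 0.55 [335.4, 189.8, 31.8, 35.6] [[0.513, -0.239, 0.057], [0.518, -0.223, 0.098], [0.543, -0.21, 0.119]]
```

View pics/w1.png

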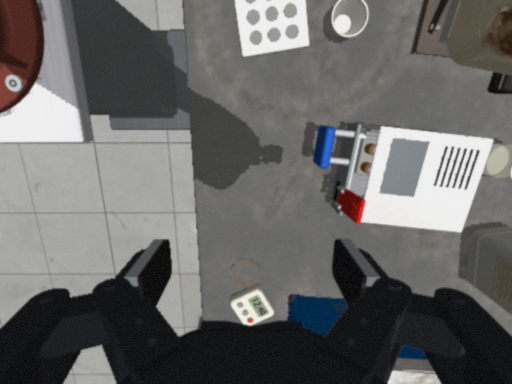

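The wrist view shows the blue handle at px (324,147), the tab at (350,205) and the housing slightly yawed. I'll fit its yaw and the handle's top edge.

Run:
```python
from h import *
w=np.load("w1.npy"); im=cv2.imread("pics/w1.png"); hsv=cv2.cvtColor(im,cv2.COLOR_BGR2HSV)
V,U=np.mgrid[:384,:512]
roi=(U>290)&(U<500)&(V>100)&(V<250)
m=roi&(abs(w[...,2]-.075)<.006)&(w[...,0]>.53)&(hsv[...,1]<90)
r=cv2.minAreaRect(w[m][:,:2].astype(np.float32)*1000); print("roof",m.sum(),r,np.median(w[m],0))
print(cv2.boxPoints(r))
for n,lo,hi,zt in [("blue",105,128,.087),("red",-1,8,.119)]:
    c=roi&(hsv[...,0]>=lo)&(hsv[...,0]<=hi)&(hsv[...,1]>150)
    p=w[c&(abs(w[...,2]-zt)<.005)]
    print(n,len(p),p.mean(0),np.percentile(p,[3,97],axis=0),cv2.minAreaRect(p[:,:2].astype(np.float32)*1000))
```

```text
roof 10503 ((615.2457275390625, -200.92379760742188), (123.97290802001953, 141.2672119140625), 83.77836608886719) [ 0.61444258 -0.19572038  0.07452135]
[[ 538.31036 -254.89026]
 [ 678.74554 -270.20004]
 [ 692.1811  -146.95734]
 [ 551.7459  -131.64755]]
blue 390 [ 0.48708903 -0.15615969  0.08564197] [[ 0.48132372 -0.17842463  0.08283372]
 [ 0.49326032 -0.13416838  0.0874668 ]] ((487.9916076660156, -156.49822998046875), (47.49930953979492, 11.937402725219727), 84.24894714355469)
red 137 [ 0.5206971  -0.22419438  0.11703263] [[ 0.51805304 -0.2375244   0.11435108]
 [ 0.52400592 -0.21113     0.11903733]] ((520.7279663085938, -224.7786865234375), (29.15013313293457, 6.241976261138916), 85.07506561279297)
```

Run:
```python
from h import *
w=np.load("w1.npy"); im=cv2.imread("pics/w1.png")
ex=np.array([.9942,-.1076,0]);ey=np.array([.1076,.9942,0]);o=np.array([.488,-.1565,0])
l=np.stack([(w-o)@ex,(w-o)@ey,w[...,2]],-1)*1000
# strip between blade and panel: local x 15..25
for y in range(-34,36,4):
    m=(l[...,0]>14)&(l[...,0]<26)&(l[...,1]>=y)&(l[...,1]<y+4)&(l[...,2]<90)
    print(y,m.sum(),np.percentile(l[m][:,2],[10,50,90]).round() if m.sum() else '')
for x in range(-8,62,6):
    m=(l[...,0]>x)&(l[...,0]<x+6)&(abs(l[...,1])<10)
    print('x',x,np.percentile(l[m][:,2],[10,50,90]).round() if m.sum() else '')
```

```text
-34 0 
-30 0 
-26 1 [51. 51. 51.]
-22 22 [52. 53. 54.]
-18 25 [50. 52. 54.]
-14 0 
-10 0 
-6 0 
-2 0 
2 0 
6 0 
10 2 [50. 50. 51.]
14 26 [52. 53. 54.]
18 24 [51. 52. 54.]
22 13 [-2. -1. -0.]
26 23 [-3. -2. -0.]
30 26 [-2. -1. -0.]
34 24 [-2. -1. -0.]
x -8 [-1. 67. 86.]
x -2 [-2. 85. 87.]
x 4 [-2. 84. 85.]
x 10 
x 16 
x 22 
x 28 [-2. -1.  0.]
x 34 [-2. -1. 49.]
x 40 [-1. 36. 57.]
x 46 [43. 44. 45.]
x 52 
x 58 [17. 27. 75.]
```

Rod tops are at z≈54 mm, so fingertips at z = 60 mm clear them. The tray is about 14 mm out. I'll grasp and pull.

```bash
cat >> h.py <<'E'
YAW=np.arctan2(-.1076,.9942)
ex=np.array([.9942,-.1076,0]);ey=np.array([.1076,.9942,0]);o=np.array([.488,-.1565,0])
E
python3 - <<'E'
from h import *
r=down(YAW)
gripper_to(0.45,30)
line_to(o+[0,0,.20],r,speed=.2)
print("hit",line_to(o+[0,0,.133],speed=.08,stop_force=8), read_contact_force())
gripper_to(0.0); print(read_gripper_width(),read_gripper_force(),read_tcp_pos(),read_contact_force())
s=np.array(read_tcp_pos())
print("stop",line_to(s-ex*.088,speed=.05,stop_force=15))
print(read_contact_force(),(s-np.array(read_tcp_pos()))@ex,read_gripper_width(),read_clock())
dwell(.3)
f,w=wworld(); cv2.imwrite("pics/w2.png",f["pixels"]); np.save("w2.npy",w)
E
```

```text
hit False [0.53673616 0.15591329 0.5688749 ]
0.13143427039339814 31.069251894950867 [ 0.48848302 -0.156672    0.13356631] [0.30283682 0.99647294 5.7479813 ]
stop True
[3.49761349 0.76505994 0.08426362] 0.07581560244811407 0.13476652529008795 6.4
```

View pics/w2.png

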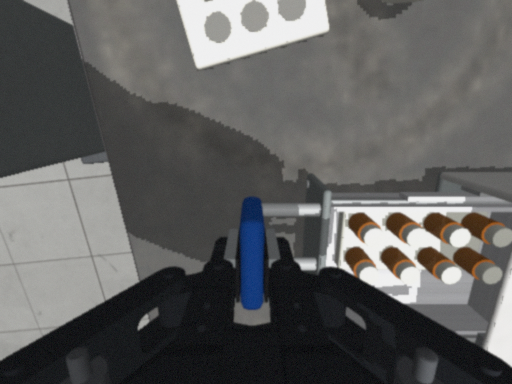

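The tray is out, with its vials visible and the handle gripped at px (250,255). I'll test the lock with a gentle push back, then release, rise and look at the tab.

Run:
```python
from h import *
s=np.array(read_tcp_pos())
print("lock",line_to(s+ex*.02,speed=.03,stop_force=9), (np.array(read_tcp_pos())-s)@ex, read_contact_force())
line_to(np.array(read_tcp_pos())-ex*.003,speed=.03)
gripper_to(.45); p=np.array(read_tcp_pos()); line_to(p+[0,0,.08],speed=.15)
line_to(p-ex*.05-ey*.03+[0,0,.18],speed=.25)
f,w=wworld(); cv2.imwrite("pics/w3.png",f["pixels"]); np.save("w3.npy",w)
hsv=cv2.cvtColor(f["pixels"],cv2.COLOR_BGR2HSV)
for n,lo,hi,zt in [("blue",105,128,.087),("red",-1,8,.119)]:
    c=(w[...,0]>.3)&(abs(w[...,1]+.2)<.1)&(hsv[...,0]>=lo)&(hsv[...,0]<=hi)&(hsv[...,1]>150)
    q=w[c&(abs(w[...,2]-zt)<.006)]
    if len(q): print(n,len(q),cv2.minAreaRect(q[:,:2].astype(np.float32)*1000),((q.mean(0)-o)@ex,(q.mean(0)-o)@ey),np.percentile(q,[3,97],axis=0).round(3))
print(read_clock())
```

```text
lock True 0.00750672810965456 [-2.98054253 -0.26331875  9.29166694]
blue 466 ((416.6658020019531, -148.72415161132812), (48.132537841796875, 11.732734680175781), 83.49385833740234) (np.float64(-0.07226143723371546), np.float64(0.0005322801251027542)) [[ 0.41  -0.171  0.083]
 [ 0.422 -0.126  0.087]]
red 185 ((445.2767333984375, -216.54397583007812), (29.498291015625, 6.870861530303955), 83.28390502929688) (np.float64(-0.036633995242028886), np.float64(-0.06353862851484252)) [[ 0.442 -0.229  0.113]
 [ 0.448 -0.203  0.119]]
9.1167
```

View pics/w3.png

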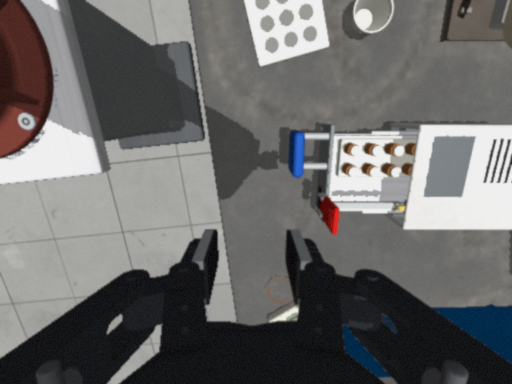

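The picture shows the tray locked out: handle at px (297,153), tab at (330,213), with the tab 33 mm ahead of the handle as stated. Now I'll push the tab with shut fingers.

Run:
```python
from h import *
gripper_to(0.0)
b=o-ey*.064
line_to(b-ex*.080+[0,0,.24],down(YAW),speed=.25)
line_to(b-ex*.080+[0,0,.174],speed=.15)
L=lambda:((np.array(read_tcp_pos())-o)@ex).round(4)
c=line_to(b-ex*.045+[0,0,.174],speed=.04,stop_force=2); print("contact",c,L(),read_contact_force())
s=line_to(b+ex*.065+[0,0,.174],speed=.05,stop_force=18); print("stop",s,L(),read_contact_force(),read_clock())
dwell(.2)
f,w=wworld(); cv2.imwrite("pics/w4.png",f["pixels"])
g=grab_frame("side"); cv2.imwrite("pics/s4.png",cv2.resize(g["pixels"][110:220,200:340],None,fx=4,fy=4))
```

```text
contact True -0.0483 [-1.47196425 -0.57215689  1.0546466 ]
stop True 0.0449 [-5.76224947 -1.40932132  5.66630705] 13.1333
```

View pics/s4.png

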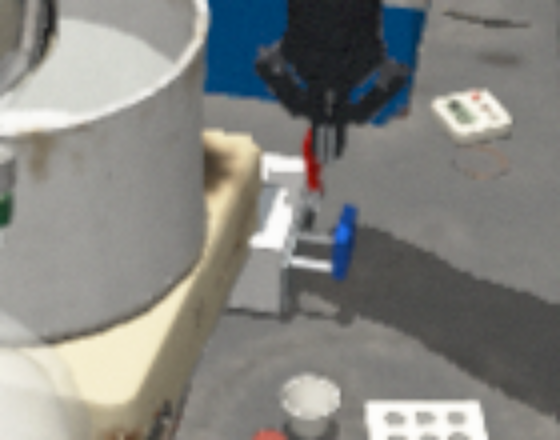

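The side view shows the tray in, with the fingers on the tab at px (315,160). Travel was 93 mm, which matches home. I'll retreat and verify.

Run:
```python
from h import *
p=np.array(read_tcp_pos())
line_to(p-ex*.05,speed=.1); line_to(p-ex*.10+[0,0,.15],speed=.25); dwell(.3)
f,w=wworld(); hsv=cv2.cvtColor(f["pixels"],cv2.COLOR_BGR2HSV)
c=(w[...,0]>.3)&(abs(w[...,1]+.2)<.1)&(hsv[...,0]>=105)&(hsv[...,0]<=128)&(hsv[...,1]>150)&(abs(w[...,2]-.087)<.006)
a=np.array(cv2.minAreaRect(w[c][:,:2].astype(np.float32))[0])
m=(abs(w[...,2]-.075)<.006)&(hsv[...,1]<90)&(abs(((w-o)@ey)+.03)<.025)&(w[...,0]>.50)
front=np.percentile(((w-o)@ex)[m],2)
print("handle",(a-o[:2])@ex[:2],"front",front,"gap (46 home)",front-(a-o[:2])@ex[:2],read_contact_force(),read_clock())
```

```text
handle 0.014737108907461176 front 0.06306166277648584 gap (46 home) 0.048324553869024664 [ 0.07509961  0.72221019 -0.77783708] 15.2083
```

```bash
python3 -c "
from rig import *
print(finish_job())"
```

```text
the job is handed in; nothing more can be done
None
```

The blue-handled tray was pulled out and locked, released by its tab and slid fully home (handle-to-housing gap measured 46–48 mm against 46 mm when home); the yellow sampler was never approached, and the job was handed in about 15 s in, with no verdict returned.

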